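# Squash a jar's lid seal in the bench screw press

### The arm

A 6-joint arm with a two-finger parallel gripper is mounted at the origin on a cart in front of the work surface, level with it; the furniture and walls round the work are solid. World frame = base frame: x ahead of the robot, y to its left, z up, the work surface at z = 0. Lengths are in m, angles in rad, forces in N, time in s.
With the tool pointing down it reaches from about 0.225 to 0.875 m from the base axis. Payload 3.4 kg.
Tool frame: the origin (TCP) lies at the very end of the fingers, on their centre line; the grasp point (between the pads) lies 19 mm behind it; z points along the fingers, y is the line along which they close (so a half turn about z gives the same grasp; the last joint's range is limited). The gripper opens to 85 mm and grips with 20 to 120 N. Pads are 22 mm wide; open, the fingers measure 114 mm over their backs; the gripper's body (76 mm by 85 mm) begins 54 mm behind the grasp point. The pads swing forward as they close: fully open they stand 13 mm farther back than shut.
Start: joints at [-1.387, 0.276, 1.505, -0, 1.361, -0.121], TCP at [0.173, -0.549, 0.231] pointing down, gripper open.
Joint ranges: [-2.89, 2.89], [-0.75, 2.08], [0.22, 2.7], [-1.18, 4.32], [0.11, 2.71], [-2.7, 2.7]. Speed limits (rad/s): [2.57, 2.57, 3.14, 3.14, 3.14, 3.14].

### API

Orientations are given as a rotation vector (axis times angle).
In Python, from station import * gives the robot as it stands.
- The arm moves only by the shell command python3 -m handwheel 'ROWS'. ROWS is JSON, a list of rows, each an object with "translation": the shift along the tool's x, y, z in units of 30 mm (1.0 is 30 mm), a list of three; "angular": the turn, a rotation vector about the tool's x, y, z in units of 8 degrees (1.0 is 8 degrees), a list of three; "grip": the opening, from 0 (shut) to 1 (fully open). In form: [{"translation": [x, y, z], "angular": [rx, ry, rz], "grip": grip}, ...]. A call has exactly 10 rows; each row is the pose to reach, as a shift and turn from the pose commanded when the call began, along the tool's axes at that moment; what a row does not reach only later rows make up. A row lasts 1/10 s, in which the tool goes at most 50 mm and 8.59 degrees, less where a joint would pass 70% of its speed; a pose out of reach is approached as far as the arm can. A call with a gripper value outside its range is refused whole. The fingers move at their own pace and stop on an object; the grip force is fixed at half the most. Time passes only in rows, so rows that repeat a pose let the fingers close, or fill a call up. It gives the time, the measured TCP pose, the force, the opening and the grip force at its end, in the units of the state.
- read_state(): the state, without advancing time (a new reading comes with each control period).
- read_camera(name): name is "scene" or "top" or "wrist"; returns a dict with "color" (420x560x3 uint8, red, green, blue), "depth" (420x560 float32, m along the optical axis (not along the pixel's ray), 0 where there is no reading), "intrinsics" (3x3 intrinsics, pixels), "R" (3x3) and "t" (3): a world point X has camera coordinates R X + t. Camera axes: x right, y down, z forward; pixel columns grow to the right and rows downward; lengths in m; the calibration is good to about 2 mm. A picture is of the moment at which its call begins.
- sign_off(): hands the job in; it is judged then, once.
The state is a dict: "t": time; "joint_pos": joint angles; "joint_velocities": joint speeds; "joint_efforts": joint torques, N m; "ee_pos": TCP position; "tcp_rot": TCP orientation; "wrist_force": force on the tool from outside, world axes, zero at the start; "wrist_torque": the same for the moment, N m; "finger_gap": opening from 0.0 (shut) to 1.0 (fully open); "grasp_force": force on a finger pad.
Only numpy, scipy, OpenCV 4.12 (cv2) and the standard library are available. Lean on these libraries where they do the work, as an engineer would, in place of code of your own. Each camera call takes 0.05 s, during which the arm holds its last target. There are 200 camera calls.

### The job

Push the tray with the lidded jar fully home into the screw press, then wind the crank clockwise until the platen just meets the lid, and give it one quarter turn more (and no further) to squash the seal. Let go of the crank and leave it so, with the press still clamped down on the lid. Do not disturb the pepper and the salt shaker standing beside the press.

Things in the scene. Friction and masses are not known exactly. Their poses are not given: they have to be found in the camera images.
- press: bench screw press, fixed, white frame: base plate 190 x 205 mm, 18 mm high, two steel columns 80 mm to either side of the spindle, crosshead 50 x 200 mm at 195 to 222 mm height. Origin on the table straight under the spindle; its x axis points the way the tray travels into the press, y to the columns, z up. Stands at a different place and turn each time
- spindle (a point): point on the vertical spindle axis of the press, at the mid-height of the red crank grip (268 mm above the table). Friction of the spindle takes about 8 N at the grip while it turns (about half is left when the hand pauses); when the platen meets the lid the force needed jumps by about 2 to 3 N, then grows by about 2 N for each further rad
- crank (a joint): crank angle in rad, grows when wound clockwise seen from above; at 0 the crank arm points along the press's +x, at +1.571 along its -y. Clockwise lowers the platen 24 mm a turn (3.82 mm a rad); the crank itself stays at its height and stays where it is left. It starts between -0.8 and 0.8 with the platen clear of the lid; contact comes 2.4 to 6.8 rad past zero. Range -1.2 to 11.5
- crank_knob (a point): middle of the red upright crank grip, a 22 mm thick, 46 mm tall vertical cylinder that spins freely on its pin, 55 mm from the spindle axis; the dark crank arm is right under it (arm top 24 mm below this point), the grip's top is 23 mm above it
- platen: steel pressing disc, 72 mm across, carried by a bar that slides on the columns; origin at the centre of its underside, which is 115 mm above the table at crank angle 0
- tray (a joint): how far the steel tray is pushed into the press, m: 0 = out (as it starts), 0.070 = fully home against its stop, with the jar right under the platen. It slides with about 2 N of friction and stays where it is left
- tray_post (a point): middle of the grip part of the black upright post at the near end of the tray: vertical cylinder 20 mm thick, from 37 mm below the point to 25 mm above it; this point is 63.5 mm above the table. The jar's centre is 98 mm further along the press's +x. The post can be gripped from above or pushed
- jar: glass jar 66 mm across, aluminium lid on an orange silicone seal, in a round nest on the tray; origin at the centre of its underside. The lid's top is 63 to 79 mm above it, depending on the seal, which differs from jar to jar and is not told. The seal gives at about 40 N, then 8 N a mm; half a turn after contact crushes it
- pepper: pepper jar with green lid, 46 mm across, 106 mm tall, loose, beside the press; origin at its underside
- salt: salt shaker, 44 mm across, 90 mm tall, loose, beside the press; origin at its underside
There are look-alikes about, which are no part of the job. Of the things like the jar, leave any that is blue, purple or turquoise; of the rest the larger one is meant.

How it is judged:
By the outcome, as a careful person would: the job done as asked, in the order asked, and still so for the second after the job is handed in, with the robot touching nothing.
It also fails if it takes over 70 s, if anything falls off the work surface, if the arm or the gripper's body presses on something with over 40 N, if the wrist force passes 120 N, or if a joint passes its speed limit or range.

## Working session

There is one attempt and no reset: what is moved stays moved. The work goes in short steps, Python scripts to look and compute and a shell command to move; the robot and the scene stay as the last step left them, time stands still between calls to the robot, and variables do not carry over. Pictures are saved under pics/ and viewed, at most 10 in all, crops included, and the job is handed in when it is done.

```bash
ls; mkdir -p pics; python3 - <<'E'
from station import *
import cv2,numpy as np
s=read_state(); print({k:np.round(v,3) for k,v in s.items()})
for n in ("scene","top"):
    c=read_camera(n); cv2.imwrite(f"pics/{n}0.png",c["color"][...,::-1]); np.savez(f"pics/{n}0.npz",**c)
    print(n,c["intrinsics"].round(1).tolist(),(-c["R"].T@c["t"]).round(3),c["R"].round(2).tolist())
E
```

```text
pics
{'t': np.float64(0.0), 'joint_pos': array([-1.387,  0.277,  1.506,  0.   ,  1.361, -0.121]), 'joint_velocities': array([-0.   ,  0.   , -0.   , -0.002, -0.001,  0.001]), 'joint_efforts': array([-1.0000e-03, -4.1678e+01, -2.4580e+01, -0.0000e+00,  1.1000e-02,
        0.0000e+00]), 'ee_pos': array([ 0.172, -0.548,  0.23 ]), 'tcp_rot': array([-3.103, -0.477,  0.   ]), 'wrist_force': array([ 0.878,  0.407, -0.7  ]), 'wrist_torque': array([ 0.02 , -0.044,  0.007]), 'grasp_force': np.float64(0.0), 'finger_gap': np.float64(1.003)}
scene [[410.0, 0.0, 283.2], [0.0, 410.0, 208.7], [0.0, 0.0, 1.0]] [0.221 0.584 0.948] [[-0.91, -0.42, -0.01], [-0.3, 0.67, -0.67], [0.29, -0.61, -0.74]]
top [[385.4, 0.0, 276.7], [0.0, 385.4, 214.7], [0.0, 0.0, 1.0]] [ 0.399 -0.051  1.038] [[-0.0, -1.0, -0.04], [-0.99, 0.01, -0.13], [0.13, 0.04, -0.99]]
```

View pics/scene0.png

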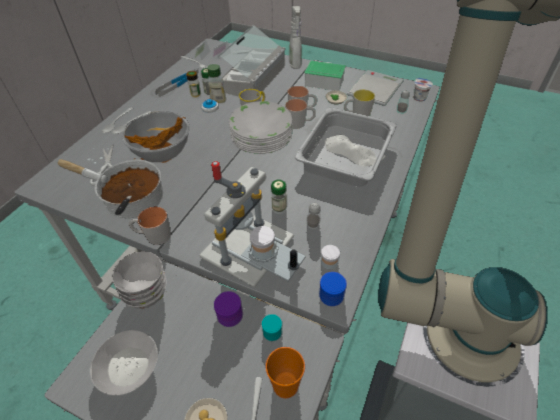

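View pics/top0.png

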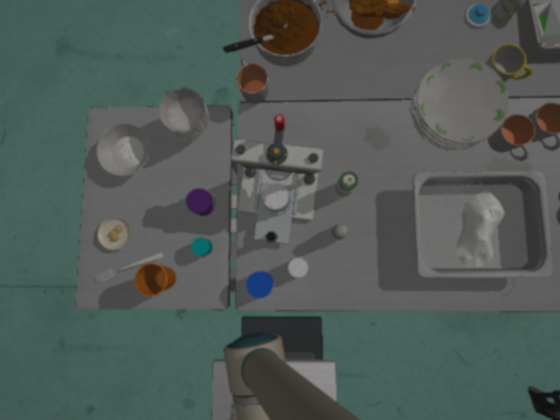

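Scene view: red grip (216,170), tray post (293,258), jar on the tray (263,240), pepper (279,193), salt (314,215). Top view: grip (280,121), crosshead (278,157), jar (277,200), post (271,237), pepper (347,181), salt (341,231).
Candidates for the jar in the top view are the tray jar with silver lid and orange seal (277,200), small white-lidded jar (298,268), blue (260,284), purple (200,201) and turquoise (201,247). I choose the tray jar: it is not one of the excluded colours, it is the larger of the rest, and it sits in the nest.

```bash
cat > h.py <<'E'
import numpy as np,cv2
def ray(c,uv):
    d=c["R"].T@np.linalg.inv(c["intrinsics"])@np.array([uv[0],uv[1],1.]); return -c["R"].T@c["t"],d/np.linalg.norm(d)
def onz(c,uv,z):
    o,d=ray(c,uv); return o+d*(z-o[2])/d[2]
def tri(c1,u1,c2,u2):
    A=np.zeros((3,3));b=np.zeros(3);L=[ray(c1,u1),ray(c2,u2)]
    for o,d in L:
        P=np.eye(3)-np.outer(d,d);A+=P;b+=P@o
    X=np.linalg.solve(A,b); return X,max(np.linalg.norm((np.eye(3)-np.outer(d,d))@(X-o)) for o,d in L)
def proj(c,X):
    p=c["intrinsics"]@(c["R"]@np.asarray(X)+c["t"]); return p[:2]/p[2]
def blobs(c,kind,roi,amin=12):
    x0,y0,x1,y1=roi; im=c["color"][y0:y1,x0:x1]; h=cv2.cvtColor(im,cv2.COLOR_RGB2HSV)
    H,S,V=[h[...,i].astype(int) for i in range(3)]
    m={"red":((H<8)|(H>172))&(S>150)&(V>70),"dark":(V<50),"green":(H>40)&(H<80)&(S>90)&(V>25)}[kind]
    n,l,st,ce=cv2.connectedComponentsWithStats(m.astype(np.uint8))
    return [(int(st[i,4]),(st[i,:4]+[x0,y0,0,0]).tolist(),(ce[i]+[x0,y0]).round(1).tolist()) for i in range(1,n) if st[i,4]>=amin]
E
python3 - <<'E'
from h import *
S=dict(np.load("pics/scene0.npz"));T=dict(np.load("pics/top0.npz"))
print("red",blobs(S,"red",(190,140,240,200)),blobs(T,"red",(255,100,300,140)))
print("dark",blobs(S,"dark",(275,235,315,285)),blobs(T,"dark",(255,220,290,250)))
print("green",blobs(S,"green",(260,170,300,215)),blobs(T,"green",(330,160,370,200)))
a=cv2.resize(S["color"][150:290,190:340],None,fx=2.6,fy=2.6,interpolation=cv2.INTER_CUBIC)
b=cv2.resize(T["color"][100:290,220:365],None,fx=2.5,fy=2.5,interpolation=cv2.INTER_CUBIC)
h=max(a.shape[0],b.shape[0]);p=lambda i:np.pad(i,((0,h-i.shape[0]),(0,0),(0,0)))
cv2.imwrite("pics/crop1.png",np.hstack([p(a),p(b)])[...,::-1])
E
```

```text
red [(90, [212, 163, 8, 17], [215.9, 171.2])] [(40, [275, 117, 9, 10], [279.5, 121.2])]
dark [(105, [290, 251, 7, 18], [293.2, 259.6])] [(62, [267, 232, 9, 10], [270.6, 236.5])]
green [(107, [271, 181, 15, 14], [278.2, 188.9])] []
```

View pics/crop1.png

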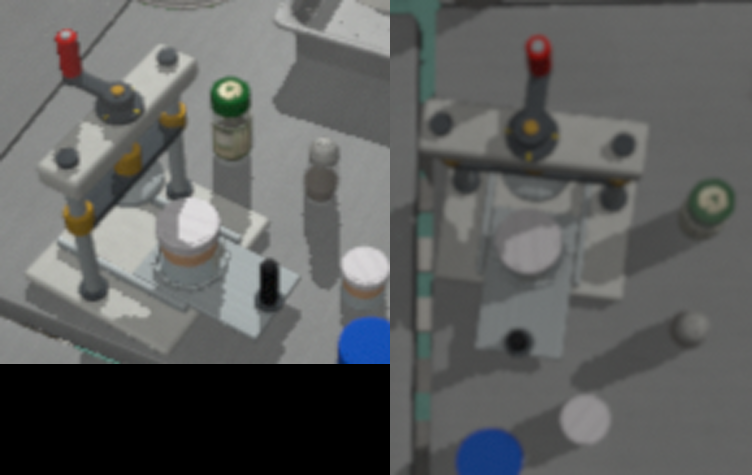

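The crop confirms the choice: the jar on the tray has a silver lid and orange seal. The pepper (711,202 in the crop) and salt (690,328) stand on the -y side, close to the press.

```bash
python3 - <<'E'
from h import *
S=dict(np.load("pics/scene0.npz"));T=dict(np.load("pics/top0.npz"))
P={"knobtop":((215.6,163.2),(278.9,117.4)),"knobmid":((215.9,171.2),(279.5,121.2)),"posttop":((293.3,251.8),(270.8,236)),"hub":((235.4,184.6),(276.4,151.2)),
"boltL":((215.8,210.4),(240.4,149.2)),"boltR":((254.6,171.2),(313.6,158)),"lid":((263,232.5),(276,196.5)),"pepper":((278.8,183),(348.3,180.5)),"salt":((314.5,206),(341,231))}
X={}
for k,(u,v) in P.items():
    X[k],e=tri(S,u,T,v); print(k,X[k].round(4),"err",e.round(4))
print("post@.0885",onz(T,P["posttop"][1],.0885),"knob@.291",onz(T,P["knobtop"][1],.291),onz(S,P["knobtop"][0],.291))
for z in (.24,.25):print("hub",z,onz(T,P["hub"][1],z))
d=X["boltL"]-X["boltR"];print("y axis yaw->x yaw",np.degrees(np.arctan2(-d[0],d[1])),np.linalg.norm(d[:2]))
d=X["hub"]-X["posttop"];print("post->hub yaw",np.degrees(np.arctan2(d[1],d[0])),np.linalg.norm(d[:2]),"expected 0.168")
E
```

```text
knobtop [ 0.6931 -0.0263  0.2904] err 0.001
knobmid [ 0.6962 -0.0264  0.2627] err 0.0005
posttop [0.4708 0.0017 0.0871] err 0.0019
hub [ 0.6376 -0.019   0.2458] err 0.0005
boltL [0.6488 0.0604 0.2265] err 0.0004
boltR [ 0.627  -0.0984  0.2278] err 0.0005
lid [ 0.5659 -0.0122  0.1031] err 0.0008
pepper [ 0.6018 -0.1881  0.1157] err 0.0008
salt [ 0.4818 -0.1716  0.0862] err 0.001
post@.0885 [0.46887047 0.00103558 0.0885    ] knob@.291 [ 0.69383887 -0.02598244  0.291     ] [ 0.69154351 -0.02562479  0.291     ]
hub 0.24 [ 0.63886866 -0.01888062  0.24      ]
hub 0.25 [ 0.63586022 -0.01928157  0.25      ]
y axis yaw->x yaw -7.821603340120445 0.16028683428379287
post->hub yaw -7.050021980664547 0.16806850619406982 expected 0.168
```

```bash
cat >> h.py <<'E'
from scipy.spatial.transform import Rotation as Rn
YAW=np.radians(-7.4); SP=np.array([.638,-.019]); U=np.array([np.cos(YAW),np.sin(YAW)]); 
def goal(s,pts,yaw=YAW):
    """shift and turn, in tool axes and move units, from the present pose to world points with tool down, tool x at yaw"""
    R=Rn.from_rotvec(s["tcp_rot"]); G=Rn.from_matrix(np.column_stack([[np.cos(yaw),np.sin(yaw),0],[np.sin(yaw),-np.cos(yaw),0],[0,0,-1]]))
    print("ang",(np.degrees((R.inv()*G).as_rotvec())/8).round(2).tolist())
    for p in np.atleast_2d(pts): print(np.round(p,3).tolist(),"->",(R.inv().apply(p-s["ee_pos"])/.03).round(2).tolist())
E
python3 - <<'E'
from station import *
from h import *
goal(read_state(),[[.470,.0012,.23],[.470,.0012,.13],[.470,.0012,.05]])
E
```

```text
ang [-0.01, 0.0, 3.11]
[0.47, 0.001, 0.23] -> [14.95, -14.49, 0.04]
[0.47, 0.001, 0.13] -> [14.95, -14.48, 3.38]
[0.47, 0.001, 0.05] -> [14.95, -14.48, 6.04]
```

```bash
python3 -m handwheel '[{"translation":[1.2,-1.1,0],"angular":[0,0,0.4],"grip":1},{"translation":[2.4,-2.3,0],"angular":[0,0,0.9],"grip":1},{"translation":[3.6,-3.5,0],"angular":[0,0,1.4],"grip":1},{"translation":[4.8,-4.6,0],"angular":[0,0,1.9],"grip":1},{"translation":[6,-5.8,0],"angular":[0,0,2.4],"grip":1},{"translation":[7.2,-7,0],"angular":[0,0,2.8],"grip":1},{"translation":[8.4,-8.1,0],"angular":[0,0,3.1],"grip":1},{"translation":[9.6,-9.3,0],"angular":[0,0,3.1],"grip":1},{"translation":[10.7,-10.4,0],"angular":[0,0,3.1],"grip":1},{"translation":[11.5,-11.2,0],"angular":[0,0,3.1],"grip":1}]'
python3 - <<'E'
from station import *
from h import *
goal(read_state(),[[.470,.0012,.23],[.470,.0012,.13],[.470,.0012,.05]])
E
```

```text
t: 1.1
ee_pos: [0.4013, -0.1216, 0.2312]
tcp_rot: [-3.134, 0.198, -0.0]
wrist_force: [0.7, 0.4, -0.5]
finger_gap: 0.994
grasp_force: 0.0
ang [-0.01, -0.0, 0.02]
[0.47, 0.001, 0.23] -> [1.76, -4.35, 0.04]
[0.47, 0.001, 0.13] -> [1.76, -4.35, 3.38]
[0.47, 0.001, 0.05] -> [1.76, -4.34, 6.04]
```

```bash
python3 -m handwheel '[{"translation":[0.4,-1,0],"angular":[0,0,0],"grip":1},{"translation":[0.9,-2.2,0],"angular":[0,0,0],"grip":1},{"translation":[1.4,-3.4,0],"angular":[0,0,0],"grip":1},{"translation":[1.76,-4.2,0.3],"angular":[0,0,0],"grip":1},{"translation":[1.76,-4.35,1],"angular":[0,0,0],"grip":1},{"translation":[1.76,-4.35,1.8],"angular":[0,0,0],"grip":1},{"translation":[1.76,-4.35,2.4],"angular":[0,0,0],"grip":1},{"translation":[1.76,-4.35,2.7],"angular":[0,0,0],"grip":1},{"translation":[1.76,-4.35,2.7],"angular":[0,0,0],"grip":1},{"translation":[1.76,-4.35,2.7],"angular":[0,0,0],"grip":1}]'
python3 - <<'E'
from station import *
from h import *
s=read_state(); goal(s,[[.470,.0012,.05]])
c=read_camera("wrist"); np.savez("pics/w1.npz",**c); cv2.imwrite("pics/w1.png",c["color"][...,::-1])
print("cam",-c["R"].T@c["t"],"post top proj",proj(c,[.470,.0012,.0885]), "hub",proj(c,[.638,-.019,.246]))
E
```

```text
t: 2.1
ee_pos: [0.4703, -0.002, 0.1507]
tcp_rot: [3.135, -0.201, 0.001]
wrist_force: [-0.0, -0.6, 0.4]
finger_gap: 1.0
grasp_force: 0.0
ang [0.0, -0.01, 0.01]
[0.47, 0.001, 0.05] -> [-0.03, -0.1, 3.36]
cam [ 0.55140043 -0.01239633  0.29271756] post top proj [277.52512133 224.91759595] hub [  196.75084469 -1631.92196093]
```

View pics/w1.png

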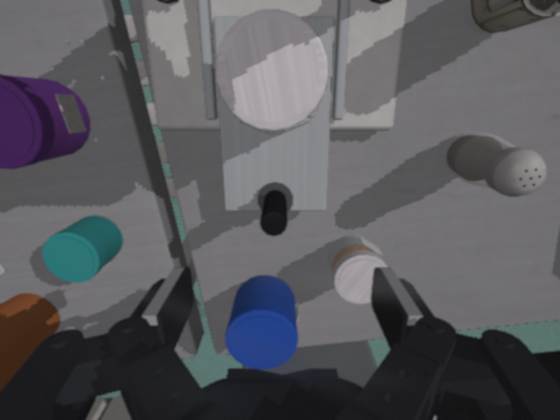

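The wrist view shows the post top at (273,220), the jar lid at (272,70), and the salt at right, clear. The wrist camera sits 80 mm ahead of the tool and could meet the crosshead on the push. I'll turn the tool half round (j6 to about -1.4) so the camera faces the robot.

```bash
python3 -m handwheel '[{"translation":[0,0,0],"angular":[0,0,-1],"grip":1},{"translation":[0,0,0],"angular":[0,0,-2],"grip":1},{"translation":[0,0,0],"angular":[0,0,-3],"grip":1},{"translation":[0,0,0],"angular":[0,0,-4],"grip":1},{"translation":[0,0,0],"angular":[0,0,-5],"grip":1},{"translation":[0,0,0],"angular":[0,0,-6],"grip":1},{"translation":[0,0,0],"angular":[0,0,-7],"grip":1},{"translation":[0,0,0],"angular":[0,0,-8],"grip":1},{"translation":[0,0,0],"angular":[0,0,-9],"grip":1},{"translation":[0,0,0],"angular":[0,0,-10],"grip":1}]'
python3 -m handwheel '[{"translation":[0,0,0],"angular":[0,0,-1],"grip":1},{"translation":[0,0,0],"angular":[0,0,-2],"grip":1},{"translation":[0,0,0],"angular":[0,0,-3],"grip":1},{"translation":[0,0,0],"angular":[0,0,-4],"grip":1},{"translation":[0,0,0],"angular":[0,0,-5],"grip":1},{"translation":[0,0,0],"angular":[0,0,-6],"grip":1},{"translation":[0,0,0],"angular":[0,0,-7],"grip":1},{"translation":[0,0,0],"angular":[0,0,-8],"grip":1},{"translation":[0,0,0],"angular":[0,0,-9],"grip":1},{"translation":[0,0,0],"angular":[0,0,-10],"grip":1}]'
python3 - <<'E'
from station import *
from h import *
c=dict(np.load("pics/w1.npz")); p=onz(c,(273.5,219.5),.0885); print("post wrist view",p)
s=read_state(); print(s["joint_pos"].round(2)); goal(s,[[.470,.0015,.05]],YAW+np.pi)
E
```

```text
t: 3.15
ee_pos: [0.4707, -0.0021, 0.1515]
tcp_rot: [2.524, 1.867, 0.003]
wrist_force: [-0.5, 0.1, 0.1]
finger_gap: 0.999
grasp_force: 0.0
t: 4.15
ee_pos: [0.4707, -0.0021, 0.1515]
tcp_rot: [0.733, 3.052, 0.0]
wrist_force: [0.4, 0.3, -0.1]
finger_gap: 0.999
grasp_force: 0.0
post wrist view [0.47439321 0.00344848 0.0885    ]
[-0.15  0.18  1.85 -0.    1.11 -1.25]
ang [0.0, 0.02, -2.45]
[0.47, 0.002, 0.05] -> [0.08, 0.09, 3.38]
```

```bash
python3 -m handwheel '[{"translation":[0.02,0.14,0],"angular":[0,0,-1],"grip":1},{"translation":[0.02,0.14,0.4],"angular":[0,0,-2],"grip":1},{"translation":[0.02,0.14,1.2],"angular":[0,0,-2.45],"grip":1},{"translation":[0.02,0.14,2.2],"angular":[0,0,-2.45],"grip":1},{"translation":[0.02,0.14,2.9],"angular":[0,0,-2.45],"grip":1},{"translation":[0.02,0.14,3.3],"angular":[0,0,-2.45],"grip":1},{"translation":[0.02,0.14,3.35],"angular":[0,0,-2.45],"grip":0.8},{"translation":[0.02,0.14,3.35],"angular":[0,0,-2.45],"grip":0.4},{"translation":[0.02,0.14,3.35],"angular":[0,0,-2.45],"grip":0},{"translation":[0.02,0.14,3.35],"angular":[0,0,-2.45],"grip":0}]'
python3 -m handwheel '[{"translation":[0,0,0],"angular":[0,0,0],"grip":0},{"translation":[0,0,0],"angular":[0,0,0],"grip":0},{"translation":[0,0,0],"angular":[0,0,0],"grip":0},{"translation":[0,0,0],"angular":[0,0,0],"grip":0},{"translation":[-0.1,0,0],"angular":[0,0,0],"grip":0},{"translation":[-0.2,0,0],"angular":[0,0,0],"grip":0},{"translation":[-0.3,0,0],"angular":[0,0,0],"grip":0},{"translation":[-0.4,0,0],"angular":[0,0,0],"grip":0},{"translation":[-0.5,0,0],"angular":[0,0,0],"grip":0},{"translation":[-0.6,0,0],"angular":[0,0,0],"grip":0}]'
```

```text
t: 5.15
ee_pos: [0.4722, 0.0021, 0.0508]
tcp_rot: [0.212, 3.132, -0.0]
wrist_force: [0.5, 0.7, -0.2]
finger_gap: 0.334
grasp_force: 0.0
t: 6.15
ee_pos: [0.4893, 0.0018, 0.051]
tcp_rot: [0.215, 3.133, 0.006]
wrist_force: [-1.7, 7.0, 6.9]
finger_gap: 0.216
grasp_force: 58.6
```

```bash
python3 -m handwheel '[{"translation":[-0.2,0.02,0],"angular":[0,0,0],"grip":0},{"translation":[-0.4,0.03,0],"angular":[0,0,0],"grip":0},{"translation":[-0.6,0.03,0],"angular":[0,0,0],"grip":0},{"translation":[-0.8,0.03,0],"angular":[0,0,0],"grip":0},{"translation":[-1,0.03,0],"angular":[0,0,0],"grip":0},{"translation":[-1.15,0.03,0],"angular":[0,0,0],"grip":0},{"translation":[-1.3,0.03,0],"angular":[0,0,0],"grip":0},{"translation":[-1.4,0.03,0],"angular":[0,0,0],"grip":0},{"translation":[-1.5,0.03,0],"angular":[0,0,0],"grip":0},{"translation":[-1.57,0.03,0],"angular":[0,0,0],"grip":0}]'
```

```text
t: 7.15
ee_pos: [0.5362, -0.0042, 0.051]
tcp_rot: [0.213, 3.133, 0.004]
wrist_force: [-1.6, 4.9, 5.5]
finger_gap: 0.216
grasp_force: 58.4
```

```bash
python3 -m handwheel '[{"translation":[-0.03,0.03,0],"angular":[0,0,0],"grip":0},{"translation":[-0.06,0.05,0],"angular":[0,0,0],"grip":0},{"translation":[-0.09,0.05,0],"angular":[0,0,0],"grip":0},{"translation":[-0.12,0.05,0],"angular":[0,0,0],"grip":0},{"translation":[-0.14,0.05,0],"angular":[0,0,0],"grip":0},{"translation":[-0.16,0.05,0],"angular":[0,0,0],"grip":0},{"translation":[-0.18,0.05,0],"angular":[0,0,0],"grip":0},{"translation":[-0.2,0.05,0],"angular":[0,0,0],"grip":0},{"translation":[-0.22,0.05,0],"angular":[0,0,0],"grip":0},{"translation":[-0.22,0.05,0],"angular":[0,0,0],"grip":0}]'
```

```text
t: 8.15
ee_pos: [0.5417, -0.0049, 0.051]
tcp_rot: [-0.212, -3.133, -0.0]
wrist_force: [-3.8, -0.4, 6.6]
finger_gap: 0.22
grasp_force: 58.5
```

```bash
python3 -m handwheel '[{"translation":[-0.03,0,0],"angular":[0,0,0],"grip":0},{"translation":[-0.05,0,0],"angular":[0,0,0],"grip":0},{"translation":[-0.07,0,0],"angular":[0,0,0],"grip":0},{"translation":[-0.09,0,0],"angular":[0,0,0],"grip":0},{"translation":[-0.1,0,0],"angular":[0,0,0],"grip":0},{"translation":[-0.1,0,0],"angular":[0,0,0],"grip":0},{"translation":[-0.1,0,0],"angular":[0,0,0],"grip":0},{"translation":[-0.1,0,0],"angular":[0,0,0],"grip":0},{"translation":[-0.1,0,0],"angular":[0,0,0],"grip":0},{"translation":[-0.1,0,0],"angular":[0,0,0],"grip":0}]'
```

```text
t: 9.15
ee_pos: [0.5416, -0.0049, 0.051]
tcp_rot: [-0.211, -3.128, -0.001]
wrist_force: [-9.9, 1.9, 12.9]
finger_gap: 0.216
grasp_force: 59.0
```

Stalled against the stop with the force rising, so the tray is home. Release and rise.

```bash
python3 -m handwheel '[{"translation":[0,0,0],"angular":[0,0,0],"grip":0.5},{"translation":[0,0,0],"angular":[0,0,0],"grip":0.8},{"translation":[0,0,0],"angular":[0,0,0],"grip":0.8},{"translation":[0,0,-0.3],"angular":[0,0,0],"grip":0.8},{"translation":[0,0,-1.2],"angular":[0,0,0],"grip":0.8},{"translation":[0.4,0,-2.6],"angular":[0,0,0],"grip":0.8},{"translation":[1.0,0,-4.1],"angular":[0,0,0],"grip":0.8},{"translation":[1.0,0,-5.6],"angular":[0,0,0],"grip":0.8},{"translation":[1.0,0,-7.1],"angular":[0,0,0],"grip":0.8},{"translation":[1.0,0,-8.6],"angular":[0,0,0],"grip":0.8}]'
python3 - <<'E'
from station import *
from h import *
S=read_camera("scene");T=read_camera("top")
np.savez("pics/scene1.npz",**S);np.savez("pics/top1.npz",**T)
print(read_state()["wrist_force"])
print("dark",blobs(S,"dark",(250,215,310,275)),blobs(T,"dark",(255,190,290,230)))
print("expect posttop",proj(S,[.5402,-.0076,.0885]),proj(T,[.5402,-.0076,.0885]))
a=cv2.resize(S["color"][140:280,180:330],None,fx=4,fy=4,interpolation=cv2.INTER_CUBIC)
cv2.imwrite("pics/crop2.png",a[...,::-1])
goal(read_state(),[[.6925,-.0262,.335],[.6925,-.0262,.253]],YAW+np.pi)
E
```

```text
t: 10.15
ee_pos: [0.5155, -0.0014, 0.3106]
tcp_rot: [0.212, 3.133, -0.0]
wrist_force: [1.7, 0.1, -0.7]
finger_gap: 0.801
grasp_force: 0.0
[-0.28339721 -0.46605957 -0.21009589]
dark [(98, [268, 240, 7, 18], [270.9, 248.4])] [(32, [255, 190, 6, 12], [257.0, 195.2]), (190, [255, 190, 24, 22], [267.4, 202.8])]
expect posttop [271.45685272 240.34320767] [274.31337029 207.40168965]
ang [-0.0, 0.11, -0.04]
[0.692, -0.026, 0.335] -> [-5.84, -0.03, -0.56]
[0.692, -0.026, 0.253] -> [-5.8, -0.03, 2.17]
```

View pics/crop2.png

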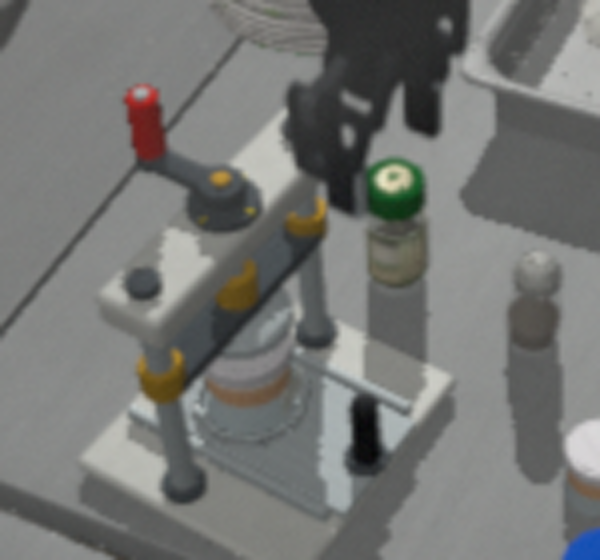

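The scene crop shows the post at (365,430) after 70 mm of travel, so the jar is under the platen with a gap above the lid. The red grip at (146,120) is unmoved. On to the crank.

```bash
python3 -m handwheel '[{"translation":[-0.3,0,-0.5],"angular":[0,0,0],"grip":0.8},{"translation":[-1.5,0,-0.7],"angular":[0,0,0],"grip":0.8},{"translation":[-3,-0.01,-0.7],"angular":[0,0,0],"grip":0.8},{"translation":[-4.3,-0.02,-0.7],"angular":[0,0,0],"grip":0.8},{"translation":[-5.3,-0.03,-0.7],"angular":[0,0,0],"grip":0.8},{"translation":[-5.8,-0.03,-0.6],"angular":[0,0,0],"grip":0.8},{"translation":[-5.82,-0.03,0],"angular":[0,0,0],"grip":0.8},{"translation":[-5.82,-0.03,0.8],"angular":[0,0,0],"grip":0.8},{"translation":[-5.82,-0.03,1.4],"angular":[0,0,0],"grip":0.8},{"translation":[-5.82,-0.03,1.5],"angular":[0,0,0],"grip":0.8}]'
python3 - <<'E'
from station import *
from h import *
goal(read_state(),[[.6925,-.0262,.253]],YAW+np.pi)
E
```

```text
t: 11.25
ee_pos: [0.6873, -0.0257, 0.2594]
tcp_rot: [-0.212, -3.128, -0.001]
wrist_force: [0.1, -0.5, -1.0]
finger_gap: 0.802
grasp_force: 0.0
ang [-0.0, -0.04, -0.04]
[0.692, -0.026, 0.253] -> [-0.18, 0.01, 0.21]
```

```bash
python3 -m handwheel '[{"translation":[-0.1,0,0.1],"angular":[0,0,0],"grip":0.8},{"translation":[-0.1,0,0.1],"angular":[0,0,0],"grip":0.8},{"translation":[-0.1,0,0.1],"angular":[0,0,0],"grip":0.6},{"translation":[-0.1,0,0.1],"angular":[0,0,0],"grip":0.4},{"translation":[-0.1,0,0.1],"angular":[0,0,0],"grip":0},{"translation":[-0.1,0,0.1],"angular":[0,0,0],"grip":0},{"translation":[-0.1,0,0.1],"angular":[0,0,0],"grip":0},{"translation":[-0.1,0,0.1],"angular":[0,0,0],"grip":0},{"translation":[-0.1,0,0.1],"angular":[0,0,0],"grip":0},{"translation":[-0.1,0,0.1],"angular":[0,0,0],"grip":0}]'
python3 - <<'E'
from station import *
from h import *
s=read_state(); goal(s,[[.6925,-.0262,.253]],YAW+np.pi); print(s["wrist_force"])
E
```

```text
t: 12.25
ee_pos: [0.6921, -0.0252, 0.2609]
tcp_rot: [0.211, 3.133, 0.003]
wrist_force: [0.1, 4.5, 6.1]
finger_gap: 0.235
grasp_force: 59.2
ang [0.01, 0.01, -0.04]
[0.692, -0.026, 0.253] -> [-0.02, -0.03, 0.26]
[0.11333715 4.54982906 6.13265445]
```

```bash
cat > arc.py <<'E'
import sys,numpy as np
# shifts (units) along commanded arc from angle a through the listed angles
a,*b=map(float,sys.argv[1:])
for t in b: print(t,(np.array([np.cos(a)-np.cos(t),np.sin(a)-np.sin(t)])*55/30).round(2).tolist())
E
python3 arc.py 0 .05 .15 .3 .45 .6 .75 .9 1.05 1.15 1.2; python3 arc.py 1.2 1.25 1.35 1.5 1.65 1.75 1.85 1.95 2.05 2.1 2.15
```

```text
0.05 [0.0, -0.09]
0.15 [0.02, -0.27]
0.3 [0.08, -0.54]
0.45 [0.18, -0.8]
0.6 [0.32, -1.04]
0.75 [0.49, -1.25]
0.9 [0.69, -1.44]
1.05 [0.92, -1.59]
1.15 [1.08, -1.67]
1.2 [1.17, -1.71]
1.25 [0.09, -0.03]
1.35 [0.26, -0.08]
1.5 [0.53, -0.12]
1.65 [0.81, -0.12]
1.75 [0.99, -0.1]
1.85 [1.17, -0.05]
1.95 [1.34, 0.01]
2.05 [1.51, 0.08]
2.1 [1.59, 0.13]
2.15 [1.67, 0.17]
```

```bash
python3 -m handwheel '[{"translation":[0,-0.09,0],"angular":[0,0,0],"grip":0},{"translation":[0.02,-0.27,0],"angular":[0,0,0],"grip":0},{"translation":[0.08,-0.54,0],"angular":[0,0,0],"grip":0},{"translation":[0.18,-0.8,0],"angular":[0,0,0],"grip":0},{"translation":[0.32,-1.04,0],"angular":[0,0,0],"grip":0},{"translation":[0.49,-1.25,0],"angular":[0,0,0],"grip":0},{"translation":[0.69,-1.44,0],"angular":[0,0,0],"grip":0},{"translation":[0.92,-1.59,0],"angular":[0,0,0],"grip":0},{"translation":[1.08,-1.67,0],"angular":[0,0,0],"grip":0},{"translation":[1.17,-1.71,0],"angular":[0,0,0],"grip":0}]'
```

```text
t: 13.25
ee_pos: [0.6525, -0.0704, 0.2609]
tcp_rot: [0.211, 3.128, 0.006]
wrist_force: [5.9, 6.8, 2.7]
finger_gap: 0.239
grasp_force: 59.1
```

```bash
python3 -m handwheel '[{"translation":[0.09,-0.03,0],"angular":[0,0,0],"grip":0},{"translation":[0.26,-0.08,0],"angular":[0,0,0],"grip":0},{"translation":[0.53,-0.11,0],"angular":[0,0,0],"grip":0},{"translation":[0.81,-0.1,0],"angular":[0,0,0],"grip":0},{"translation":[0.99,-0.07,0],"angular":[0,0,0],"grip":0},{"translation":[1.17,-0.01,0],"angular":[0,0,0],"grip":0},{"translation":[1.34,0.04,0],"angular":[0,0,0],"grip":0},{"translation":[1.51,0.12,0],"angular":[0,0,0],"grip":0},{"translation":[1.59,0.17,0],"angular":[0,0,0],"grip":0},{"translation":[1.67,0.21,0],"angular":[0,0,0],"grip":0}]'
cat >> h.py <<'E'
def crank(s,c=SP):
    r=np.array(s["ee_pos"][:2])-c; R=np.linalg.norm(r); r/=R; d=np.array([r[1],-r[0]]); f=s["wrist_force"][:2]
    th=(YAW-np.arctan2(r[1],r[0]))%(2*np.pi)
    print("t %.2f theta %.3f R %.4f Ftan %.2f Frad %.2f"%(s["t"],th,R,-f@d,f@r),"F",np.round(s["wrist_force"],1))
E
cat > cr.py <<'E'
from station import *
from h import *
crank(read_state())
E
python3 cr.py; python3 arc.py 2.15 2.17 2.19 2.21 2.23 2.25 2.27 2.29 2.31 2.33 2.35
```

```text
t: 14.25
ee_pos: [0.6053, -0.0618, 0.261]
tcp_rot: [0.212, 3.124, -0.007]
wrist_force: [8.6, -2.2, 0.8]
finger_gap: 0.24
grasp_force: 58.9
t 14.25 theta 2.094 R 0.0539 Ftan 8.23 Frad -3.46 F [ 8.6 -2.2  0.8]
2.17 [0.03, 0.02]
2.19 [0.06, 0.04]
2.21 [0.09, 0.06]
2.23 [0.12, 0.09]
2.25 [0.15, 0.11]
2.27 [0.18, 0.13]
2.29 [0.2, 0.16]
2.31 [0.23, 0.18]
2.33 [0.26, 0.2]
2.35 [0.28, 0.23]
```

```bash
python3 -m handwheel '[{"translation":[0.03,0.02,0],"angular":[0,0,0],"grip":0},{"translation":[0.06,0.05,0],"angular":[0,0,0],"grip":0},{"translation":[0.09,0.07,0],"angular":[0,0,0],"grip":0},{"translation":[0.12,0.1,0],"angular":[0,0,0],"grip":0},{"translation":[0.15,0.12,0],"angular":[0,0,0],"grip":0},{"translation":[0.18,0.15,0],"angular":[0,0,0],"grip":0},{"translation":[0.2,0.18,0],"angular":[0,0,0],"grip":0},{"translation":[0.23,0.2,0],"angular":[0,0,0],"grip":0},{"translation":[0.26,0.22,0],"angular":[0,0,0],"grip":0},{"translation":[0.28,0.25,0],"angular":[0,0,0],"grip":0}]' >/dev/null
python3 cr.py; python3 arc.py 2.35 2.37 2.39 2.41 2.43 2.45 2.47 2.49 2.51 2.53 2.55;  python3 arc.py 2.55 2.57 2.59 2.61 2.63 2.65 2.67 2.69 2.71 2.73 2.75; python3 arc.py 2.75 2.77 2.79 2.81 2.83 2.85 2.87 2.89 2.91 2.93 2.95
```

```text
t 15.25 theta 2.293 R 0.0541 Ftan 9.22 Frad -0.02 F [ 6.1 -6.9  3. ]
2.37 [0.03, 0.03]
2.39 [0.05, 0.05]
2.41 [0.08, 0.08]
2.43 [0.1, 0.11]
2.45 [0.12, 0.14]
2.47 [0.15, 0.16]
2.49 [0.17, 0.19]
2.51 [0.19, 0.22]
2.53 [0.21, 0.25]
2.55 [0.23, 0.28]
2.57 [0.02, 0.03]
2.59 [0.04, 0.06]
2.61 [0.06, 0.09]
2.63 [0.08, 0.12]
2.65 [0.09, 0.16]
2.67 [0.11, 0.19]
2.69 [0.13, 0.22]
2.71 [0.14, 0.26]
2.73 [0.16, 0.29]
2.75 [0.17, 0.32]
2.77 [0.01, 0.03]
2.79 [0.03, 0.07]
2.81 [0.04, 0.1]
2.83 [0.05, 0.14]
2.85 [0.06, 0.17]
2.87 [0.07, 0.21]
2.89 [0.08, 0.24]
2.91 [0.09, 0.28]
2.93 [0.1, 0.31]
2.95 [0.11, 0.35]
```

```bash
python3 -m handwheel '[{"translation":[0.03,0.03,0],"angular":[0,0,0],"grip":0},{"translation":[0.05,0.05,0],"angular":[0,0,0],"grip":0},{"translation":[0.08,0.08,0],"angular":[0,0,0],"grip":0},{"translation":[0.1,0.11,0],"angular":[0,0,0],"grip":0},{"translation":[0.12,0.14,0],"angular":[0,0,0],"grip":0},{"translation":[0.15,0.16,0],"angular":[0,0,0],"grip":0},{"translation":[0.17,0.19,0],"angular":[0,0,0],"grip":0},{"translation":[0.19,0.22,0],"angular":[0,0,0],"grip":0},{"translation":[0.21,0.25,0],"angular":[0,0,0],"grip":0},{"translation":[0.23,0.28,0],"angular":[0,0,0],"grip":0}]' >/dev/null
python3 cr.py
python3 -m handwheel '[{"translation":[0.02,0.03,0],"angular":[0,0,0],"grip":0},{"translation":[0.04,0.06,0],"angular":[0,0,0],"grip":0},{"translation":[0.06,0.09,0],"angular":[0,0,0],"grip":0},{"translation":[0.08,0.12,0],"angular":[0,0,0],"grip":0},{"translation":[0.09,0.16,0],"angular":[0,0,0],"grip":0},{"translation":[0.11,0.19,0],"angular":[0,0,0],"grip":0},{"translation":[0.13,0.22,0],"angular":[0,0,0],"grip":0},{"translation":[0.14,0.26,0],"angular":[0,0,0],"grip":0},{"translation":[0.16,0.29,0],"angular":[0,0,0],"grip":0},{"translation":[0.17,0.32,0],"angular":[0,0,0],"grip":0}]' >/dev/null
python3 cr.py
```

```text
t 16.25 theta 2.492 R 0.0544 Ftan 8.17 Frad 0.49 F [ 3.6 -7.3  2.4]
t 17.25 theta 2.693 R 0.0547 Ftan 7.99 Frad 1.04 F [ 1.5 -7.9  4.1]
```

```bash
python3 -m handwheel '[{"translation":[0.01,0.03,0],"angular":[0,0,0],"grip":0},{"translation":[0.03,0.07,0],"angular":[0,0,0],"grip":0},{"translation":[0.04,0.1,0],"angular":[0,0,0],"grip":0},{"translation":[0.05,0.14,0],"angular":[0,0,0],"grip":0},{"translation":[0.06,0.17,0],"angular":[0,0,0],"grip":0},{"translation":[0.07,0.21,0],"angular":[0,0,0],"grip":0},{"translation":[0.08,0.24,0],"angular":[0,0,0],"grip":0},{"translation":[0.09,0.28,0],"angular":[0,0,0],"grip":0},{"translation":[0.1,0.31,0],"angular":[0,0,0],"grip":0},{"translation":[0.11,0.35,0],"angular":[0,0,0],"grip":0}]' >/dev/null
python3 cr.py
for a in 2.95 3.15 3.35 3.55; do python3 arc.py $a $(seq -s ' ' $(echo "$a+.02"|bc) .02 $(echo "$a+.201"|bc)); done
python3 - <<'E'
from station import *
from h import *
S=read_camera("scene"); a=S["color"][165:265,195:300]
cv2.imwrite("pics/crop3.png",cv2.resize(a,None,fx=5.5,fy=5.5,interpolation=cv2.INTER_CUBIC)[...,::-1])
E
```

```text
t 18.25 theta 2.894 R 0.0551 Ftan 7.93 Frad 1.72 F [-0.8 -8.1  6.2]bash: bc: command not found
bash: bc: command not found
bash: bc: command not found
bash: bc: command not found
bash: bc: command not found
bash: bc: command not found
bash: bc: command not found
bash: bc: command not found
```

View pics/crop3.png

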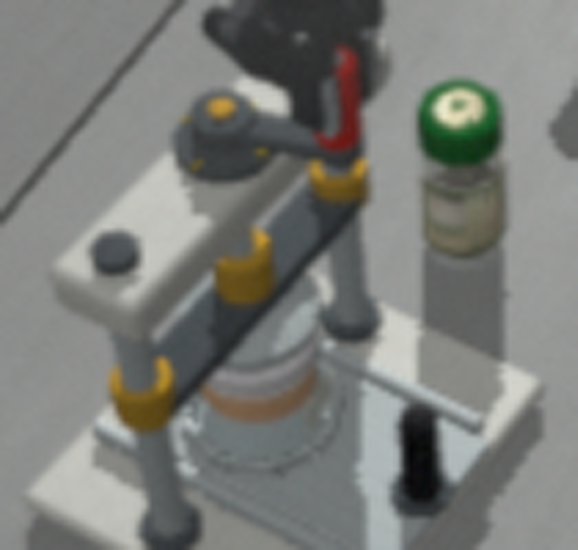

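The crop shows the platen just above or at the lid (270,365), the bar slid down, and the grip held at (345,110). I'll keep to small steps with force readings.

```bash
cat > arc.py <<'E'
import sys,numpy as np
for a in map(float,sys.argv[1:]):
    t=a+.02*np.arange(1,11); print(a,np.column_stack([np.cos(a)-np.cos(t),np.sin(a)-np.sin(t)]).__mul__(55/30).round(2).tolist())
E
python3 arc.py 2.95 3.15 3.35 3.55 3.75 3.95 4.15 4.35 4.55 4.75 4.95
```

```text
2.95 [[0.01, 0.04], [0.01, 0.07], [0.02, 0.11], [0.02, 0.14], [0.03, 0.18], [0.03, 0.22], [0.03, 0.25], [0.03, 0.29], [0.03, 0.33], [0.03, 0.36]]
3.15 [[-0.0, 0.04], [-0.0, 0.07], [-0.0, 0.11], [-0.01, 0.15], [-0.01, 0.18], [-0.02, 0.22], [-0.02, 0.26], [-0.03, 0.29], [-0.03, 0.33], [-0.04, 0.36]]
3.35 [[-0.01, 0.04], [-0.02, 0.07], [-0.03, 0.11], [-0.04, 0.14], [-0.05, 0.18], [-0.06, 0.21], [-0.07, 0.25], [-0.08, 0.28], [-0.1, 0.31], [-0.11, 0.35]]
3.55 [[-0.01, 0.03], [-0.03, 0.07], [-0.05, 0.1], [-0.06, 0.13], [-0.08, 0.16], [-0.1, 0.2], [-0.12, 0.23], [-0.14, 0.26], [-0.16, 0.29], [-0.18, 0.32]]
3.75 [[-0.02, 0.03], [-0.04, 0.06], [-0.07, 0.09], [-0.09, 0.12], [-0.11, 0.14], [-0.14, 0.17], [-0.16, 0.2], [-0.19, 0.23], [-0.21, 0.25], [-0.24, 0.28]]
3.95 [[-0.03, 0.03], [-0.05, 0.05], [-0.08, 0.07], [-0.11, 0.1], [-0.14, 0.12], [-0.17, 0.14], [-0.2, 0.16], [-0.23, 0.18], [-0.26, 0.21], [-0.29, 0.23]]
4.15 [[-0.03, 0.02], [-0.06, 0.04], [-0.09, 0.06], [-0.13, 0.07], [-0.16, 0.09], [-0.19, 0.11], [-0.23, 0.12], [-0.26, 0.14], [-0.29, 0.15], [-0.33, 0.16]]
4.35 [[-0.03, 0.01], [-0.07, 0.02], [-0.1, 0.04], [-0.14, 0.05], [-0.17, 0.06], [-0.21, 0.07], [-0.25, 0.07], [-0.28, 0.08], [-0.32, 0.09], [-0.35, 0.09]]
4.55 [[-0.04, 0.01], [-0.07, 0.01], [-0.11, 0.01], [-0.15, 0.02], [-0.18, 0.02], [-0.22, 0.02], [-0.26, 0.02], [-0.29, 0.02], [-0.33, 0.02], [-0.37, 0.02]]
4.75 [[-0.04, -0.0], [-0.07, -0.0], [-0.11, -0.01], [-0.15, -0.01], [-0.18, -0.02], [-0.22, -0.02], [-0.25, -0.03], [-0.29, -0.03], [-0.33, -0.04], [-0.36, -0.05]]
4.95 [[-0.04, -0.01], [-0.07, -0.02], [-0.11, -0.03], [-0.14, -0.04], [-0.18, -0.05], [-0.21, -0.06], [-0.24, -0.08], [-0.28, -0.09], [-0.31, -0.11], [-0.35, -0.12]]
```

```bash
python3 -m handwheel '[{"translation":[0.01,0.04,0],"angular":[0,0,0],"grip":0},{"translation":[0.01,0.07,0],"angular":[0,0,0],"grip":0},{"translation":[0.02,0.11,0],"angular":[0,0,0],"grip":0},{"translation":[0.02,0.14,0],"angular":[0,0,0],"grip":0},{"translation":[0.03,0.18,0],"angular":[0,0,0],"grip":0},{"translation":[0.03,0.22,0],"angular":[0,0,0],"grip":0},{"translation":[0.03,0.25,0],"angular":[0,0,0],"grip":0},{"translation":[0.03,0.29,0],"angular":[0,0,0],"grip":0},{"translation":[0.03,0.33,0],"angular":[0,0,0],"grip":0},{"translation":[0.03,0.36,0],"angular":[0,0,0],"grip":0}]' >/dev/null
python3 cr.py
python3 -m handwheel '[{"translation":[0,0.04,0],"angular":[0,0,0],"grip":0},{"translation":[0,0.07,0],"angular":[0,0,0],"grip":0},{"translation":[0,0.11,0],"angular":[0,0,0],"grip":0},{"translation":[-0.01,0.15,0],"angular":[0,0,0],"grip":0},{"translation":[-0.01,0.18,0],"angular":[0,0,0],"grip":0},{"translation":[-0.02,0.22,0],"angular":[0,0,0],"grip":0},{"translation":[-0.02,0.26,0],"angular":[0,0,0],"grip":0},{"translation":[-0.03,0.29,0],"angular":[0,0,0],"grip":0},{"translation":[-0.03,0.33,0],"angular":[0,0,0],"grip":0},{"translation":[-0.04,0.36,0],"angular":[0,0,0],"grip":0}]' >/dev/null
python3 cr.py
```

```text
t 19.30 theta 3.095 R 0.0554 Ftan 7.45 Frad 1.87 F [-2.5 -7.3  7.5]
t 20.30 theta 3.293 R 0.0557 Ftan 8.60 Frad 2.10 F [-4.4 -7.7  7.7]
```

```bash
python3 -m handwheel '[{"translation":[-0.01,0.04,0],"angular":[0,0,0],"grip":0},{"translation":[-0.02,0.07,0],"angular":[0,0,0],"grip":0},{"translation":[-0.03,0.11,0],"angular":[0,0,0],"grip":0},{"translation":[-0.04,0.14,0],"angular":[0,0,0],"grip":0},{"translation":[-0.05,0.18,0],"angular":[0,0,0],"grip":0},{"translation":[-0.06,0.21,0],"angular":[0,0,0],"grip":0},{"translation":[-0.07,0.25,0],"angular":[0,0,0],"grip":0},{"translation":[-0.08,0.28,0],"angular":[0,0,0],"grip":0},{"translation":[-0.1,0.31,0],"angular":[0,0,0],"grip":0},{"translation":[-0.11,0.35,0],"angular":[0,0,0],"grip":0}]' >/dev/null
python3 cr.py
```

```text
t 21.30 theta 3.492 R 0.0561 Ftan 7.44 Frad 2.81 F [-5.9 -5.3  8.4]
```

```bash
python3 -m handwheel '[{"translation":[-0.01,0.03,0],"angular":[0,0,0],"grip":0},{"translation":[-0.03,0.07,0],"angular":[0,0,0],"grip":0},{"translation":[-0.05,0.1,0],"angular":[0,0,0],"grip":0},{"translation":[-0.06,0.13,0],"angular":[0,0,0],"grip":0},{"translation":[-0.08,0.16,0],"angular":[0,0,0],"grip":0},{"translation":[-0.1,0.2,0],"angular":[0,0,0],"grip":0},{"translation":[-0.12,0.23,0],"angular":[0,0,0],"grip":0},{"translation":[-0.14,0.26,0],"angular":[0,0,0],"grip":0},{"translation":[-0.16,0.29,0],"angular":[0,0,0],"grip":0},{"translation":[-0.18,0.32,0],"angular":[0,0,0],"grip":0}]' >/dev/null
python3 cr.py
python3 - <<'E'
from station import *
s=read_state();print(s["ee_pos"],s["tcp_rot"],s["finger_gap"])
E
```

```text
t 22.30 theta 3.694 R 0.0563 Ftan 9.40 Frad 4.06 F [-9.1 -4.7  9. ]
[0.59428856 0.0164384  0.26083816] [-0.21276392 -3.12968808  0.01077621] 0.23629271417143494
```

```bash
python3 -m handwheel '[{"translation":[-0.02,0.03,0],"angular":[0,0,0],"grip":0},{"translation":[-0.04,0.06,0],"angular":[0,0,0],"grip":0},{"translation":[-0.06,0.09,0],"angular":[0,0,0],"grip":0},{"translation":[-0.08,0.12,0],"angular":[0,0,0],"grip":0},{"translation":[-0.1,0.14,0],"angular":[0,0,0],"grip":0},{"translation":[-0.12,0.17,0],"angular":[0,0,0],"grip":0},{"translation":[-0.15,0.2,0],"angular":[0,0,0],"grip":0},{"translation":[-0.18,0.23,0],"angular":[0,0,0],"grip":0},{"translation":[-0.2,0.25,0],"angular":[0,0,0],"grip":0},{"translation":[-0.23,0.28,0],"angular":[0,0,0],"grip":0}]' >/dev/null
python3 cr.py
```

```text
t 23.30 theta 3.889 R 0.0565 Ftan 8.41 Frad 2.83 F [-8.3 -3.2  9.6]
```

```bash
python3 -m handwheel '[{"translation":[-0.03,0.03,0],"angular":[0,0,0],"grip":0},{"translation":[-0.05,0.05,0],"angular":[0,0,0],"grip":0},{"translation":[-0.08,0.07,0],"angular":[0,0,0],"grip":0},{"translation":[-0.11,0.1,0],"angular":[0,0,0],"grip":0},{"translation":[-0.14,0.12,0],"angular":[0,0,0],"grip":0},{"translation":[-0.17,0.14,0],"angular":[0,0,0],"grip":0},{"translation":[-0.2,0.16,0],"angular":[0,0,0],"grip":0},{"translation":[-0.23,0.18,0],"angular":[0,0,0],"grip":0},{"translation":[-0.26,0.21,0],"angular":[0,0,0],"grip":0},{"translation":[-0.29,0.23,0],"angular":[0,0,0],"grip":0}]' >/dev/null
python3 cr.py
```

```text
t 24.30 theta 4.092 R 0.0566 Ftan 7.57 Frad 3.16 F [-8.2 -0.8  9.6]
```

```bash
python3 -m handwheel '[{"translation":[-0.03,0.02,0],"angular":[0,0,0],"grip":0},{"translation":[-0.06,0.04,0],"angular":[0,0,0],"grip":0},{"translation":[-0.09,0.06,0],"angular":[0,0,0],"grip":0},{"translation":[-0.13,0.07,0],"angular":[0,0,0],"grip":0},{"translation":[-0.16,0.09,0],"angular":[0,0,0],"grip":0},{"translation":[-0.19,0.11,0],"angular":[0,0,0],"grip":0},{"translation":[-0.23,0.12,0],"angular":[0,0,0],"grip":0},{"translation":[-0.26,0.14,0],"angular":[0,0,0],"grip":0},{"translation":[-0.29,0.15,0],"angular":[0,0,0],"grip":0},{"translation":[-0.33,0.16,0],"angular":[0,0,0],"grip":0}]' >/dev/null
python3 cr.py
```

```text
t 25.30 theta 4.288 R 0.0567 Ftan 8.83 Frad 2.60 F [-9.2 -0.1  9.5]
```

```bash
python3 -m handwheel '[{"translation":[-0.03,0.01,0],"angular":[0,0,0],"grip":0},{"translation":[-0.07,0.02,0],"angular":[0,0,0],"grip":0},{"translation":[-0.1,0.04,0],"angular":[0,0,0],"grip":0},{"translation":[-0.14,0.05,0],"angular":[0,0,0],"grip":0},{"translation":[-0.17,0.06,0],"angular":[0,0,0],"grip":0},{"translation":[-0.21,0.07,0],"angular":[0,0,0],"grip":0},{"translation":[-0.25,0.07,0],"angular":[0,0,0],"grip":0},{"translation":[-0.28,0.08,0],"angular":[0,0,0],"grip":0},{"translation":[-0.32,0.09,0],"angular":[0,0,0],"grip":0},{"translation":[-0.35,0.09,0],"angular":[0,0,0],"grip":0}]' >/dev/null
python3 cr.py
```

```text
t 26.30 theta 4.487 R 0.0566 Ftan 9.21 Frad 4.83 F [-9.6  3.9  9.3]
```

```bash
python3 -m handwheel '[{"translation":[-0.04,0.01,0],"angular":[0,0,0],"grip":0},{"translation":[-0.07,0.02,0],"angular":[0,0,0],"grip":0},{"translation":[-0.11,0.02,0],"angular":[0,0,0],"grip":0},{"translation":[-0.15,0.03,0],"angular":[0,0,0],"grip":0},{"translation":[-0.18,0.03,0],"angular":[0,0,0],"grip":0},{"translation":[-0.22,0.03,0],"angular":[0,0,0],"grip":0},{"translation":[-0.26,0.04,0],"angular":[0,0,0],"grip":0},{"translation":[-0.29,0.04,0],"angular":[0,0,0],"grip":0},{"translation":[-0.33,0.04,0],"angular":[0,0,0],"grip":0},{"translation":[-0.37,0.04,0],"angular":[0,0,0],"grip":0}]' >/dev/null
python3 cr.py
python3 - <<'E'
from station import *
from h import *
S=read_camera("scene"); np.savez("pics/scene2.npz",**S); a=S["color"][205:255,215:275]
cv2.imwrite("pics/crop4.png",cv2.resize(a,None,fx=10,fy=10,interpolation=cv2.INTER_CUBIC)[...,::-1])
E
```

```text
t 27.30 theta 4.686 R 0.0566 Ftan 8.18 Frad 1.96 F [-7.9  2.8  8. ]
```

View pics/crop4.png

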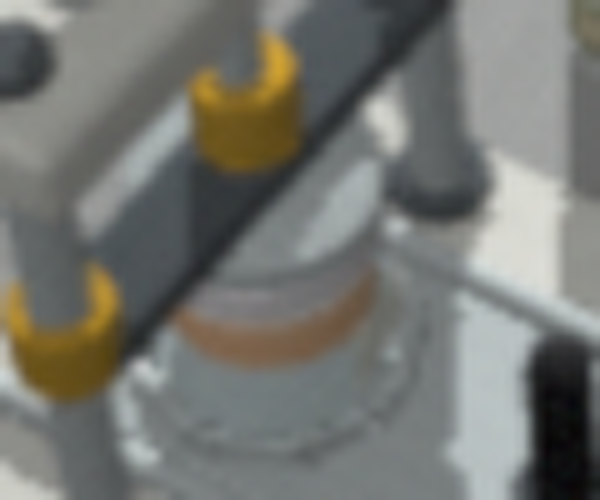

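The crop shows the platen rim at about row 285, with the lid side (290-320) and seal (330-360) below it. It may not be touching yet, and the force is still about 8 N. I'll go on.

```bash
python3 -m handwheel '[{"translation":[-0.04,0,0],"angular":[0,0,0],"grip":0},{"translation":[-0.07,0,0],"angular":[0,0,0],"grip":0},{"translation":[-0.11,-0.01,0],"angular":[0,0,0],"grip":0},{"translation":[-0.15,-0.01,0],"angular":[0,0,0],"grip":0},{"translation":[-0.18,-0.02,0],"angular":[0,0,0],"grip":0},{"translation":[-0.22,-0.02,0],"angular":[0,0,0],"grip":0},{"translation":[-0.25,-0.03,0],"angular":[0,0,0],"grip":0},{"translation":[-0.29,-0.03,0],"angular":[0,0,0],"grip":0},{"translation":[-0.33,-0.04,0],"angular":[0,0,0],"grip":0},{"translation":[-0.36,-0.05,0],"angular":[0,0,0],"grip":0}]' >/dev/null
python3 cr.py
```

```text
t 28.35 theta 4.883 R 0.0564 Ftan 9.07 Frad 1.76 F [-8.1  4.4  8.8]
```

```bash
python3 -m handwheel '[{"translation":[-0.04,-0.01,0],"angular":[0,0,0],"grip":0},{"translation":[-0.07,-0.02,0],"angular":[0,0,0],"grip":0},{"translation":[-0.11,-0.03,0],"angular":[0,0,0],"grip":0},{"translation":[-0.14,-0.04,0],"angular":[0,0,0],"grip":0},{"translation":[-0.18,-0.05,0],"angular":[0,0,0],"grip":0},{"translation":[-0.21,-0.06,0],"angular":[0,0,0],"grip":0},{"translation":[-0.24,-0.08,0],"angular":[0,0,0],"grip":0},{"translation":[-0.28,-0.09,0],"angular":[0,0,0],"grip":0},{"translation":[-0.31,-0.11,0],"angular":[0,0,0],"grip":0},{"translation":[-0.35,-0.12,0],"angular":[0,0,0],"grip":0}]' >/dev/null
python3 cr.py; python3 arc.py 5.15 5.35 5.55 5.75 5.95 6.15 6.35 6.55 6.75 6.95 7.15 7.35
```

```text
t 29.35 theta 5.079 R 0.0563 Ftan 7.94 Frad 1.13 F [-6.4  4.8  7.3]
5.15 [[-0.03, -0.02], [-0.07, -0.03], [-0.1, -0.05], [-0.13, -0.07], [-0.16, -0.09], [-0.19, -0.1], [-0.22, -0.12], [-0.25, -0.14], [-0.28, -0.17], [-0.31, -0.19]]
5.35 [[-0.03, -0.02], [-0.06, -0.04], [-0.09, -0.07], [-0.11, -0.09], [-0.14, -0.12], [-0.17, -0.14], [-0.19, -0.17], [-0.22, -0.19], [-0.25, -0.22], [-0.27, -0.25]]
5.55 [[-0.02, -0.03], [-0.05, -0.06], [-0.07, -0.08], [-0.09, -0.11], [-0.12, -0.14], [-0.14, -0.17], [-0.16, -0.2], [-0.18, -0.23], [-0.2, -0.26], [-0.22, -0.3]]
5.75 [[-0.02, -0.03], [-0.04, -0.06], [-0.05, -0.1], [-0.07, -0.13], [-0.09, -0.16], [-0.1, -0.2], [-0.11, -0.23], [-0.13, -0.26], [-0.14, -0.3], [-0.15, -0.33]]
5.95 [[-0.01, -0.03], [-0.02, -0.07], [-0.03, -0.1], [-0.04, -0.14], [-0.05, -0.18], [-0.06, -0.21], [-0.07, -0.25], [-0.07, -0.28], [-0.08, -0.32], [-0.08, -0.36]]
6.15 [[-0.0, -0.04], [-0.01, -0.07], [-0.01, -0.11], [-0.01, -0.15], [-0.02, -0.18], [-0.02, -0.22], [-0.02, -0.26], [-0.02, -0.29], [-0.01, -0.33], [-0.01, -0.37]]
6.35 [[0.0, -0.04], [0.01, -0.07], [0.01, -0.11
[... 178 characters left out ...]
6, -0.17], [0.07, -0.21], [0.08, -0.24], [0.1, -0.28], [0.12, -0.31], [0.13, -0.34]]
6.75 [[0.02, -0.03], [0.03, -0.06], [0.05, -0.1], [0.07, -0.13], [0.09, -0.16], [0.11, -0.19], [0.13, -0.22], [0.15, -0.25], [0.17, -0.28], [0.2, -0.31]]
6.95 [[0.02, -0.03], [0.05, -0.06], [0.07, -0.08], [0.1, -0.11], [0.12, -0.14], [0.15, -0.16], [0.17, -0.19], [0.2, -0.22], [0.23, -0.24], [0.25, -0.26]]
7.15 [[0.03, -0.02], [0.06, -0.05], [0.09, -0.07], [0.12, -0.09], [0.15, -0.11], [0.18, -0.13], [0.21, -0.15], [0.24, -0.17], [0.27, -0.19], [0.3, -0.21]]
7.35 [[0.03, -0.02], [0.06, -0.03], [0.1, -0.05], [0.13, -0.07], [0.16, -0.08], [0.2, -0.09], [0.23, -0.11], [0.27, -0.12], [0.3, -0.13], [0.34, -0.14]]
```

```bash
python3 -m handwheel '[{"translation":[-0.03,-0.02,0],"angular":[0,0,0],"grip":0},{"translation":[-0.07,-0.03,0],"angular":[0,0,0],"grip":0},{"translation":[-0.1,-0.05,0],"angular":[0,0,0],"grip":0},{"translation":[-0.13,-0.07,0],"angular":[0,0,0],"grip":0},{"translation":[-0.16,-0.09,0],"angular":[0,0,0],"grip":0},{"translation":[-0.19,-0.1,0],"angular":[0,0,0],"grip":0},{"translation":[-0.22,-0.12,0],"angular":[0,0,0],"grip":0},{"translation":[-0.25,-0.14,0],"angular":[0,0,0],"grip":0},{"translation":[-0.28,-0.17,0],"angular":[0,0,0],"grip":0},{"translation":[-0.31,-0.19,0],"angular":[0,0,0],"grip":0}]' >/dev/null
python3 cr.py
```

```text
t 30.35 theta 5.276 R 0.0560 Ftan 7.53 Frad 2.19 F [-4.4  6.5  7.9]
```

```bash
python3 -m handwheel '[{"translation":[-0.03,-0.02,0],"angular":[0,0,0],"grip":0},{"translation":[-0.06,-0.04,0],"angular":[0,0,0],"grip":0},{"translation":[-0.09,-0.07,0],"angular":[0,0,0],"grip":0},{"translation":[-0.11,-0.09,0],"angular":[0,0,0],"grip":0},{"translation":[-0.14,-0.12,0],"angular":[0,0,0],"grip":0},{"translation":[-0.17,-0.14,0],"angular":[0,0,0],"grip":0},{"translation":[-0.19,-0.17,0],"angular":[0,0,0],"grip":0},{"translation":[-0.22,-0.19,0],"angular":[0,0,0],"grip":0},{"translation":[-0.25,-0.22,0],"angular":[0,0,0],"grip":0},{"translation":[-0.27,-0.25,0],"angular":[0,0,0],"grip":0}]' >/dev/null
python3 cr.py
```

```text
t 31.35 theta 5.474 R 0.0558 Ftan 7.86 Frad 1.09 F [-4.1  6.8  7.8]
```

```bash
python3 -m handwheel '[{"translation":[-0.02,-0.03,0],"angular":[0,0,0],"grip":0},{"translation":[-0.05,-0.06,0],"angular":[0,0,0],"grip":0},{"translation":[-0.07,-0.08,0],"angular":[0,0,0],"grip":0},{"translation":[-0.09,-0.11,0],"angular":[0,0,0],"grip":0},{"translation":[-0.12,-0.14,0],"angular":[0,0,0],"grip":0},{"translation":[-0.14,-0.17,0],"angular":[0,0,0],"grip":0},{"translation":[-0.16,-0.2,0],"angular":[0,0,0],"grip":0},{"translation":[-0.18,-0.23,0],"angular":[0,0,0],"grip":0},{"translation":[-0.2,-0.26,0],"angular":[0,0,0],"grip":0},{"translation":[-0.22,-0.3,0],"angular":[0,0,0],"grip":0}]' >/dev/null
python3 cr.py
```

```text
t 32.35 theta 5.646 R 0.0555 Ftan 10.94 Frad 0.72 F [-4.7  9.9  7.2]
```

The force jumped to 10.9 N and the lag grew, so contact lies between 5.47 and 5.65 rad. I'll fit the circle from the readings to fix the quarter-turn target.

```bash
python3 - <<'E'
from h import *
from scipy.optimize import least_squares
D=np.array([[1.166,.0534],[2.094,.0539],[2.293,.0541],[2.492,.0544],[2.693,.0547],[2.894,.0551],[3.095,.0554],[3.293,.0557],[3.492,.0561],[3.694,.0563],[3.889,.0565],[4.092,.0566],[4.288,.0567],[4.487,.0566],[4.686,.0566],[4.883,.0564],[5.079,.0563],[5.276,.0560],[5.474,.0558],[5.646,.0555]])
P=SP+D[:,1:]*np.column_stack([np.cos(YAW-D[:,0]),np.sin(YAW-D[:,0])])
f=least_squares(lambda q:np.hypot(*(P-q[:2]).T)-q[2],[*SP,.055]); c=f.x[:2]; print(f.x,np.abs(f.fun).max())
r=P-c; th=np.unwrap(YAW-np.arctan2(r[:,1],r[:,0])); print(th[-5:].round(3)-th[-1].round(3)+0, th[-1]%(2*np.pi))
tgt=th[-2:].mean()+np.pi/2; q=c+f.x[2]*np.array([np.cos(YAW-tgt),np.sin(YAW-tgt)])-SP
print("target in fitted angle",tgt%(2*np.pi),"as shown by cr.py",(YAW-np.arctan2(q[1],q[0]))%(2*np.pi))
E
```

```text
[ 0.6376879  -0.01736295  0.05500092] 8.240611743078746e-05
[-0.778 -0.577 -0.376 -0.174  0.   ] 5.674770277377885
target in fitted angle 0.8753456496274854 as shown by cr.py 0.863842101430953
```

```bash
sed -i 's/SP=np.array(\[.638,-.019\])/SP=np.array([.6377,-.0174])/' h.py
python3 -m handwheel '[{"translation":[-0.02,-0.03,0],"angular":[0,0,0],"grip":0},{"translation":[-0.05,-0.1,0],"angular":[0,0,0],"grip":0},{"translation":[-0.09,-0.16,0],"angular":[0,0,0],"grip":0},{"translation":[-0.11,-0.23,0],"angular":[0,0,0],"grip":0},{"translation":[-0.14,-0.3,0],"angular":[0,0,0],"grip":0},{"translation":[-0.16,-0.36,0],"angular":[0,0,0],"grip":0},{"translation":[-0.18,-0.43,0],"angular":[0,0,0],"grip":0},{"translation":[-0.2,-0.51,0],"angular":[0,0,0],"grip":0},{"translation":[-0.22,-0.58,0],"angular":[0,0,0],"grip":0},{"translation":[-0.23,-0.65,0],"angular":[0,0,0],"grip":0}]' >/dev/null
python3 cr.py
python3 - <<'E'
import numpy as np
for a,tt in ((6.11,np.arange(6.15,6.52,.04)),(6.51,np.arange(6.55,6.92,.04))):
    print(a,tt[-1],(np.column_stack([np.cos(a)-np.cos(tt),np.sin(a)-np.sin(tt)])*55/30).round(2).tolist())
E
```

```text
t 33.35 theta 6.046 R 0.0550 Ftan 12.60 Frad -0.11 F [-1.5 12.5  6.6]
6.11 6.510000000000001 [[-0.01, -0.07], [-0.02, -0.15], [-0.02, -0.22], [-0.03, -0.29], [-0.03, -0.37], [-0.02, -0.44], [-0.02, -0.51], [-0.01, -0.58], [0.0, -0.66], [0.02, -0.73]]
6.51 6.91 [[0.02, -0.07], [0.04, -0.14], [0.06, -0.21], [0.09, -0.28], [0.12, -0.35], [0.15, -0.41], [0.18, -0.48], [0.22, -0.54], [0.26, -0.6], [0.3, -0.66]]
```

```bash
python3 -m handwheel '[{"translation":[-0.01,-0.07,0],"angular":[0,0,0],"grip":0},{"translation":[-0.02,-0.15,0],"angular":[0,0,0],"grip":0},{"translation":[-0.02,-0.22,0],"angular":[0,0,0],"grip":0},{"translation":[-0.03,-0.29,0],"angular":[0,0,0],"grip":0},{"translation":[-0.03,-0.37,0],"angular":[0,0,0],"grip":0},{"translation":[-0.02,-0.44,0],"angular":[0,0,0],"grip":0},{"translation":[-0.02,-0.51,0],"angular":[0,0,0],"grip":0},{"translation":[-0.01,-0.58,0],"angular":[0,0,0],"grip":0},{"translation":[0,-0.66,0],"angular":[0,0,0],"grip":0},{"translation":[0.02,-0.73,0],"angular":[0,0,0],"grip":0}]' >/dev/null
python3 cr.py
python3 -m handwheel '[{"translation":[0.02,-0.07,0],"angular":[0,0,0],"grip":0},{"translation":[0.04,-0.14,0],"angular":[0,0,0],"grip":0},{"translation":[0.06,-0.21,0],"angular":[0,0,0],"grip":0},{"translation":[0.09,-0.28,0],"angular":[0,0,0],"grip":0},{"translation":[0.12,-0.35,0],"angular":[0,0,0],"grip":0},{"translation":[0.15,-0.41,0],"angular":[0,0,0],"grip":0},{"translation":[0.18,-0.48,0],"angular":[0,0,0],"grip":0},{"translation":[0.22,-0.54,0],"angular":[0,0,0],"grip":0},{"translation":[0.26,-0.6,0],"angular":[0,0,0],"grip":0},{"translation":[0.3,-0.66,0],"angular":[0,0,0],"grip":0}]' >/dev/null
python3 cr.py
python3 - <<'E'
from station import *
from h import *
s=read_state()
for th in (7.05,7.158,7.20,7.28): goal(s,[[*(SP+.055*np.array([np.cos(YAW-th),np.sin(YAW-th)])),s["ee_pos"][2]]],YAW+np.pi)
E
```

```text
t 34.35 theta 0.157 R 0.0550 Ftan 11.32 Frad -0.57 F [ 2.6 11.   5.9]
t 35.35 theta 0.543 R 0.0550 Ftan 13.40 Frad -1.32 F [ 7.3 11.3  3.5]
ang [0.06, 0.05, -0.03]
[0.672, -0.06, 0.261] -> [0.25, -0.32, -0.0]
ang [0.06, 0.05, -0.03]
[0.667, -0.064, 0.261] -> [0.39, -0.46, -0.01]
ang [0.06, 0.05, -0.03]
[0.665, -0.065, 0.261] -> [0.45, -0.51, -0.01]
ang [0.06, 0.05, -0.03]
[0.661, -0.067, 0.261] -> [0.57, -0.59, -0.01]
```

```bash
python3 -m handwheel '[{"translation":[0.05,-0.06,0],"angular":[0,0,0],"grip":0},{"translation":[0.1,-0.12,0],"angular":[0,0,0],"grip":0},{"translation":[0.16,-0.18,0],"angular":[0,0,0],"grip":0},{"translation":[0.22,-0.23,0],"angular":[0,0,0],"grip":0},{"translation":[0.28,-0.28,0],"angular":[0,0,0],"grip":0},{"translation":[0.34,-0.33,0],"angular":[0,0,0],"grip":0},{"translation":[0.4,-0.375,0],"angular":[0,0,0],"grip":0},{"translation":[0.4,-0.375,0],"angular":[0,0,0],"grip":0},{"translation":[0.4,-0.375,0],"angular":[0,0,0],"grip":0},{"translation":[0.4,-0.375,0],"angular":[0,0,0],"grip":0}]' >/dev/null
python3 cr.py
```

```text
t 36.35 theta 0.845 R 0.0550 Ftan 12.23 Frad -1.04 F [9.5 7.7 2.9]
```

```bash
python3 -m handwheel '[{"translation":[-0.03,0.03,0],"angular":[0,0,0],"grip":0},{"translation":[-0.07,0.06,0],"angular":[0,0,0],"grip":0},{"translation":[-0.1,0.09,0],"angular":[0,0,0],"grip":0},{"translation":[-0.12,0.11,0],"angular":[0,0,0],"grip":0},{"translation":[-0.13,0.12,0],"angular":[0,0,0],"grip":0},{"translation":[-0.13,0.12,0],"angular":[0,0,0],"grip":0},{"translation":[-0.13,0.12,0],"angular":[0,0,0],"grip":0},{"translation":[-0.13,0.12,0],"angular":[0,0,0],"grip":0},{"translation":[-0.13,0.12,0],"angular":[0,0,0],"grip":0},{"translation":[-0.13,0.12,0],"angular":[0,0,0],"grip":0}]' >/dev/null
python3 cr.py
```

```text
t 37.35 theta 0.840 R 0.0550 Ftan 1.32 Frad -2.26 F [-0.2  2.6  5.9]
```

Unloaded, with the crank at 7.12 rad, about 1.54 rad past the estimated contact. Release and rise.

```bash
python3 -m handwheel '[{"translation":[0,0,0],"angular":[0,0,0],"grip":0.3},{"translation":[0,0,0],"angular":[0,0,0],"grip":0.6},{"translation":[0,0,0],"angular":[0,0,0],"grip":0.7},{"translation":[0,0,0],"angular":[0,0,0],"grip":0.7},{"translation":[0,0,-0.2],"angular":[0,0,0],"grip":0.7},{"translation":[0,0,-0.8],"angular":[0,0,0],"grip":0.7},{"translation":[0,0,-1.8],"angular":[0,0,0],"grip":0.7},{"translation":[0,0,-3],"angular":[0,0,0],"grip":0.7},{"translation":[0.5,0,-4],"angular":[0,0,0],"grip":0.7},{"translation":[1.5,0,-4.5],"angular":[0,0,0],"grip":0.7}]'
python3 -m handwheel '[{"translation":[1.2,0,-0.2],"angular":[0,0,0],"grip":0.7},{"translation":[2.4,0,-0.2],"angular":[0,0,0],"grip":0.7},{"translation":[3.6,0,-0.2],"angular":[0,0,0],"grip":0.7},{"translation":[4.8,0,-0.2],"angular":[0,0,0],"grip":0.7},{"translation":[6,0,-0.2],"angular":[0,0,0],"grip":0.7},{"translation":[6.5,0,-0.2],"angular":[0,0,0],"grip":0.7},{"translation":[6.5,0,-0.2],"angular":[0,0,0],"grip":0.7},{"translation":[6.5,0,-0.2],"angular":[0,0,0],"grip":0.7},{"translation":[6.5,0,-0.2],"angular":[0,0,0],"grip":0.7},{"translation":[6.5,0,-0.2],"angular":[0,0,0],"grip":0.7}]'
python3 - <<'E'
from station import *
from h import *
S=read_camera("scene");T=read_camera("top")
print(blobs(S,"red",(190,140,290,220)),blobs(T,"red",(250,100,340,200)))
b=[blobs(c,"red",r)[0][2] for c,r in ((S,(190,140,290,220)),(T,(250,100,340,200)))]
X,e=tri(S,b[0],T,b[1]); r=X[:2]-[.638,-.019]; print("knob",X,e,"theta",YAW-np.arctan2(r[1],r[0])+2*np.pi,np.hypot(*r))
a=cv2.resize(S["color"][150:290,190:340],None,fx=2.6,fy=2.6,interpolation=cv2.INTER_CUBIC)
b=cv2.resize(T["color"][100:290,220:365],None,fx=2.5,fy=2.5,interpolation=cv2.INTER_CUBIC)
h=max(a.shape[0],b.shape[0]);p=lambda i:np.pad(i,((0,h-i.shape[0]),(0,0),(0,0)))
cv2.imwrite("pics/end.png",np.hstack([p(a),p(b)])[...,::-1])
E
```

```text
t: 38.35
ee_pos: [0.6255, -0.0574, 0.3972]
tcp_rot: [0.212, 3.129, -0.002]
wrist_force: [-0.3, -0.9, 0.3]
finger_gap: 0.699
grasp_force: 0.0
t: 39.35
ee_pos: [0.4318, -0.0308, 0.4002]
tcp_rot: [-0.212, -3.134, -0.0]
wrist_force: [-0.2, 0.0, 0.6]
finger_gap: 0.7
grasp_force: 0.0
[(77, [228, 156, 7, 16], [231.5, 163.8])] [(39, [293, 127, 10, 10], [298.2, 131.9])]
knob [ 0.67279615 -0.06512842  0.26381077] 0.0002746845894164826 theta 7.078559420086592 0.05778065020681506
```

View pics/end.png

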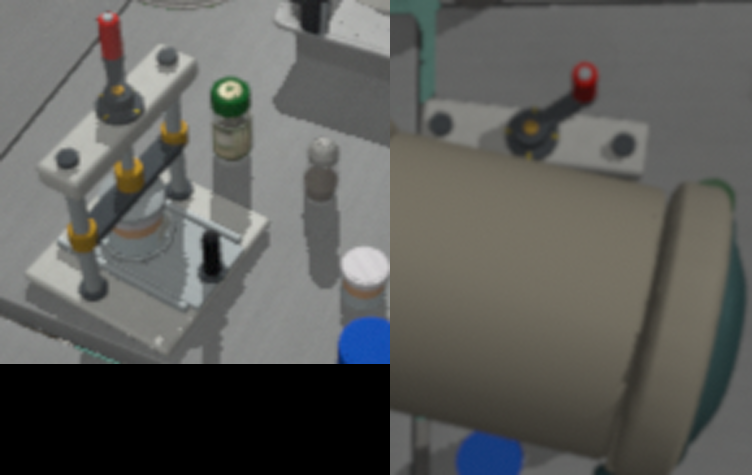

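The final views show the tray home (post at 210,255), the platen down on the lid (138,215), and the crank free (grip at 110,35) at about 7.1 rad. Pepper (231,120) and salt (322,170) have not moved, and the robot is clear.

```bash
python3 -c "
from station import *
print(sign_off())"
```

```text
the job is handed in; nothing more can be done
None
```

The job is handed in at about 39 s: the tray is fully home, the crank was wound to the lid (contact felt at about 5.6 rad, give or take 0.1) plus a quarter turn to about 7.1 rad and released, the press is still clamped, and pepper and salt are undisturbed.

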